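# Test the drill's emergency stop and reset it

## Robot

A 6-joint arm with a two-finger parallel gripper is mounted at the origin on the work surface. World frame = base frame: x ahead of the robot, y to its left, z up, the work surface at z = 0. Lengths are in m, angles in rad, forces in N, time in s.
With the tool pointing down it reaches from about 0.15 to 0.775 m from the base axis. Payload 6.1 kg.
Tool frame: the origin (TCP) lies on the centre line of the jaws, within the pads' length; the fingertips stand 14 mm ahead of it and the grasp point (between the pads) lies 5 mm behind it; z points along the fingers, y is the line along which they close (so a half turn about z gives the same grasp; the last joint's range is limited). The gripper opens to 85 mm and grips with 20 to 120 N. Pads are 22 mm wide; open, the fingers measure 114 mm over their backs; the gripper's body (76 mm by 85 mm) begins 54 mm behind the grasp point. The pads swing forward as they close: fully open they stand 13 mm farther back than shut.
Start: joints at [-1.254, 0.126, -0.04, 1.405, 0, 1.571], TCP at [0.164, -0.499, 0.245] pointing down, gripper open.
Joint ranges: [-2.72, 2.72], [-0.95, 1.95], [-1.27, 1.35], [-1.78, 2.02], [-1.46, 1.47], [-3.14, 3.14]. Speed limits (rad/s): [2.39, 2.39, 3.01, 3.14, 3.14, 3.14].

## Interface

Orientations are given as a unit quaternion [w, x, y, z].
In Python, from cell import robot gives the robot as it stands.
- The arm moves only by the shell command python3 -m crank 'ROWS' [FORCE]. ROWS is JSON, a list of rows, each a list of 3 entries, a list of its own where there are three numbers: the shift along the tool's x, y, z each as a share of 7.5 cm, from -1 to 1, then the turn, a rotation vector about the tool's x, y, z each as a share of 360 degrees, from -1 to 1, then the opening, from -1 (shut) to 1 (fully open). In form: [[[dx, dy, dz], [rx, ry, rz], claw], ...]. A call has exactly 5 rows; each row shifts and turns the commanded pose from where the row before left it, along the tool's axes as they then stand; what a row does not reach is not made up. A row lasts 1/10 s, in which the tool goes at most 50 mm and 8.59 degrees, less where a joint would pass 70% of its speed; a pose out of reach is approached as far as the arm can. A call with a number of a shift or a turn outside -1 to 1 is refused whole. A call with a gripper value outside its range is refused whole. The fingers move at their own pace and stop on an object; FORCE is the grip in N (left out, the last holds). Time passes only in rows, so rows that do not move let the fingers close, or fill a call up. It gives the time, the measured TCP pose, the force, the opening and the grip force at its end, in the units of the state.
- robot.read_state(): the state, without advancing time (a new reading comes with each control period).
- robot.grab_frame(name): name is "scene" or "top" or "wrist"; returns the picture (384x512x3 uint8, blue, green, red); there is no depth.
- robot.camera_params(name): a dict with "vfov" (degrees; the focal length in pixels is half the picture's height over the tangent of half this angle, whatever the lens; pixels are square), "cx", "cy" (the principal point, pixels), "cam_to_world" (4x4, takes a point from camera to world coordinates); the wrist camera has in their place "T_tool_cam" (4x4, takes a point from camera to tool coordinates, whose origin is the TCP and whose axes are the flange's). Camera axes: x right, y up, looking along -z (the intrinsics and any distortion apply to the point x, -y, -z); pixel columns grow to the right and rows downward; lengths in m; the calibration is good to about 2 mm. A picture is of the moment at which its call begins: read the wrist's pose just before it. camera_params takes no time and is no camera call.
- robot.finish_job(): hands the job in; it is judged then, once.
The state is a dict: "time_s": time; "qpos": joint angles; "joint_velocities": joint speeds; "effort": joint torques, N m; "tool_pos": TCP position; "eef_rot": TCP orientation; "wrist_force": force on the tool from outside, world axes, zero at the start; "ft_torque": the same for the moment, N m; "opening": opening from 0.0 (shut) to 1.0 (fully open); "finger_force": force on a finger pad.
Only numpy, scipy, OpenCV 4.12 (cv2) and the standard library are available. Lean on these libraries where they do the work, as an engineer would, in place of code of your own. Each camera call takes 0.05 s, during which the arm holds its last target. There are 200 camera calls.

## Task

Test the emergency stop of the bench drill: on the sloped control box with the single mushroom button, press the mushroom in until it catches, then let go and back off so that it is seen to stay down by itself for about a second. Then twist its head clockwise to release it and let go, so that it stands fully out again. Do not press the flat buttons on the neighbouring control box, and leave the tools and the tin where they lie.

Things in the scene. Friction and masses are not known exactly. Their poses are not given: they have to be found in the camera images.
- station: Fixed grey wedge-shaped control box with the single mushroom button: 150 mm deep (x), 120 mm wide (y), 45 mm high in front (-x), 132 mm at the back. Origin: centre of its underside; z up. The mushroom stands in the middle of the sloped aluminium top face, whose outward normal is (-0.5, 0, 0.866) in the box's frame. Position and yaw vary; it may swap sides with the other box.
- station_face (a point): Middle of the sloped face, 88 mm above the box's origin, on the mushroom's axis (which is the face's outward normal). Axes as station. Round the mushroom lies a yellow disc, 42 mm across and 3 mm high.
- knob_top (a point): Centre of the mushroom head's top; z points out along the button's axis; it moves and turns with the head, a red ribbed knob 40 mm across, slightly domed. Button out: underside 16 mm, straight gripping rim 19 to 31 mm, top 37 mm above the sloped face along its normal; caught down, all 6.5 mm lower.
- plunger (a joint): Travel of the mushroom along its axis, m: 0 fully out, 0.009 pressed to the stop. A spring pushes it out; it needs about 3 N at the start and 6 N to go right in. Pressed beyond about 0.0075 it catches, and when let go stays down at about 0.0065.
- knob (a joint): Turn of the mushroom head, rad, clockwise positive as seen looking at the face: 0 at rest, stop at 1.2. A weak spring turns it back to 0. While caught down, turning it beyond about 0.4 frees the catch (0.7 is comfortable), and the button springs out when the head is let go.
- other: Fixed neighbouring control box, the same wedge as station (same frame), carrying two flat round push buttons (28 mm across, 18 mm proud) on its sloped face, 30 mm up and 30 mm down the slope from its middle. To be left alone.
- flat_stop (a joint): Travel of the lower (front) flat button of the neighbouring box, m: 0 out, 0.006 pressed in.
- flat_start (a joint): Travel of the upper (back) flat button of the neighbouring box, m: 0 out, 0.006 pressed in.
- wrench: Loose steel spanner 170 mm long lying on the bench along its x axis between the two boxes. To be left alone.
- screwdriver: Loose screwdriver lying across the bench, nearer the robot than the boxes. To be left alone.
- tin: Loose closed metal tin, 70 mm across and 90 mm high, standing beyond the boxes; origin at the centre of its underside. To be left alone.
Mind the look-alikes: they are no part of the job. Leave any pink look-alike of the station alone.

How it is judged:
By the outcome, as a careful person would: the job done as asked, in the order asked, and still so for the second after the job is handed in, with the robot touching nothing.
It also fails if it takes over 45 s, if anything falls off the work surface, if the arm or the gripper's body presses on something with over 40 N, if the wrist force passes 120 N, or if a joint passes its speed limit or range.

## Working session

There is one attempt and no reset: what is moved stays moved. The work goes in short steps, Python scripts to look and compute and a shell command to move; the robot and the scene stay as the last step left them, time stands still between calls to the robot, and variables do not carry over. Pictures are saved under pics/ and viewed, at most 10 in all, crops included, and the job is handed in when it is done.

```bash
ls; mkdir -p pics; python3 - <<'E'
from cell import robot
import cv2,numpy as np
np.set_printoptions(precision=4,suppress=True)
s=robot.read_state();print(s['time_s'],s['tool_pos'],s['eef_rot'],s['opening'])
for n in("scene","top","wrist"):
    p=robot.camera_params(n);print(n,p)
    cv2.imwrite(f'pics/{n}0.png',robot.grab_frame(n))
a=[cv2.imread(f'pics/{n}0.png') for n in("scene","top")]
E
```

```text
pics
0.0 [ 0.1634 -0.4985  0.2445] [-0.0008  0.9875  0.1577 -0.0001] 0.9956204687912672
scene {'vfov': 44.46765094921775, 'cx': 260.9864606522275, 'cy': 192.1011890681049, 'cam_to_world': array([[ 0.0447, -0.7469,  0.6634,  1.3446],
       [ 0.9989,  0.0225, -0.042 ,  0.0666],
       [ 0.0164,  0.6645,  0.7471,  1.046 ],
       [ 0.    ,  0.    ,  0.    ,  1.    ]])}
top {'vfov': 50.50431074881211, 'cx': 263.2265824868163, 'cy': 186.96767829139824, 'cam_to_world': array([[-0.0087,  0.9762, -0.2167,  0.2709],
       [-1.    , -0.008 ,  0.0043,  0.1228],
       [ 0.0025,  0.2167,  0.9762,  1.377 ],
       [ 0.    ,  0.    ,  0.    ,  1.    ]])}
wrist {'vfov': 67.44650261290424, 'cx': 252.80362631638323, 'cy': 199.00074936646493, 'T_tool_cam': array([[-0.0009,  0.951 ,  0.3091,  0.0796],
       [ 1.    ,  0.0008,  0.0004,  0.0003],
       [ 0.0001,  0.3091, -0.951 , -0.1284],
       [ 0.    ,  0.    ,  0.    ,  1.    ]])}
```

View pics/top0.png

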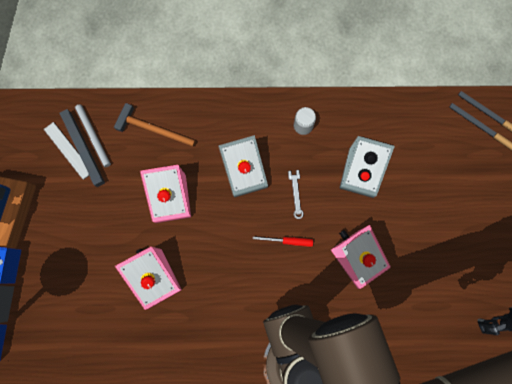

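View pics/scene0.png

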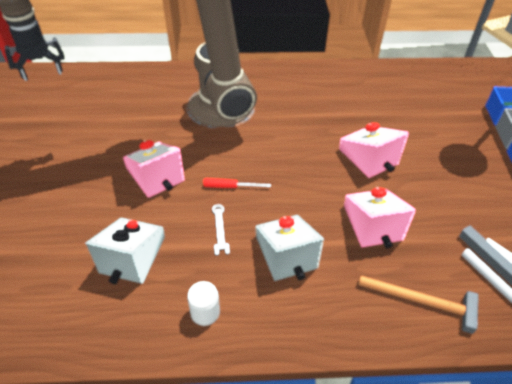

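The top view shows the grey station with its red mushroom at about (245,167). The two-button box is at (368,165), and the pink look-alikes are at (165,195), (148,280) and (368,260). In the scene view the station's mushroom is at (287,223).

```bash
python3 - <<'E'
import cv2,numpy as np
t=cv2.imread('pics/top0.png')[130:202,210:282];s=cv2.imread('pics/scene0.png')[208:284,250:326]
f=lambda i,n:cv2.resize(i,None,fx=n,fy=n,interpolation=cv2.INTER_CUBIC)
a=f(t,5.5);b=f(s,5.2);h=min(a.shape[0],b.shape[0])
cv2.imwrite('pics/crop1.png',np.hstack([a[:h],b[:h]]));print(a.shape,b.shape)
E
```

```text
(396, 396, 3) (395, 395, 3)
```

View pics/crop1.png

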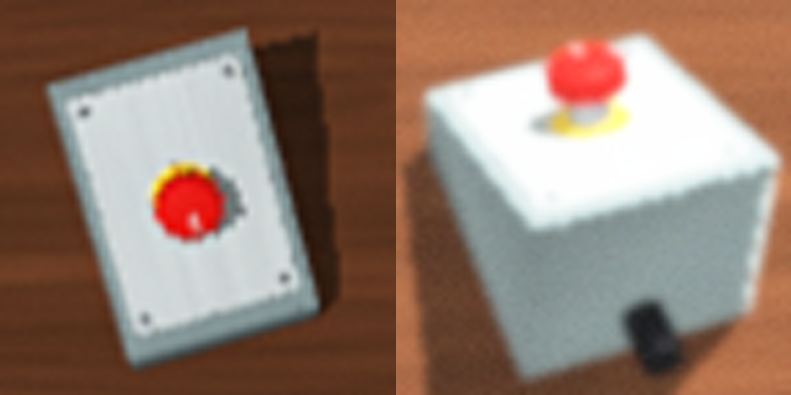

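Left, the top view: back corners at crop (48,87) and (247,30), front right at (319,308), head at (190,205). Right, the scene view: near (back) top corners at (139,228) and (382,158), far ones at (34,93) and (252,38), head at (190,72). I'll fit x, y and yaw.

```bash
cat > h.py <<'E'
import numpy as np,cv2
from scipy.optimize import least_squares
from scipy.spatial.transform import Rotation as R
from cell import robot
np.set_printoptions(precision=4,suppress=True)
N=np.array([-.5,0,.8660254]);F=np.array([0,0,.088])
def proj(p,C,c2w):
    q=(np.atleast_2d(p)-c2w[:3,3])@c2w[:3,:3]
    f=192/np.tan(np.radians(C['vfov']/2))
    return np.c_[C['cx']+f*q[:,0]/-q[:,2],C['cy']-f*q[:,1]/-q[:,2]]
def toolT(s):
    T=np.eye(4);T[:3,:3]=R.from_quat(np.roll(s['eef_rot'],-1)).as_matrix();T[:3,3]=s['tool_pos'];return T
def target(v,d):
    """tool pose wanted: TCP d (m) above face along normal, tool z = -normal; x of tool ~ box direction"""
    Rb=R.from_euler('z',v[2]).as_matrix();b=np.array([v[0],v[1],0])
    return b+Rb@(F+d*N),Rb@N
E
python3 - <<'E'
from h import *
B=lambda x,y,z:np.array([x,y,z])
P=[B(.075,.06,.132),B(.075,-.06,.132),B(-.075,-.06,.045),F+.028*N]
pt=np.array([[48,87],[247,30],[319,308],[190,205]])/5.5+[210-.4,130-.4]
Q=[B(.075,-.06,.132),B(.075,.06,.132),B(-.075,-.06,.045),B(-.075,.06,.045),F+.027*N,B(.075,-.06,0),B(.075,.06,0)]
ps=np.array([[139,228],[382,158],[34,93],[252,38],[190,72],[129,380],[354,315]])/5.2+[250-.4,208-.4]
ct,cs=robot.camera_params('top'),robot.camera_params('scene')
def res(v,sep=False):
    W=lambda A:np.array(A)@R.from_euler('z',v[2]).as_matrix().T+[v[0],v[1],0]
    a=proj(W(P),ct,ct['cam_to_world'])-pt;b=proj(W(Q),cs,cs['cam_to_world'])-ps
    return (a,b) if sep else np.r_[a,b].ravel()
r=least_squares(res,[.45,.15,0],loss='soft_l1')
print(r.x);print(*res(r.x,True),sep='\n')
E
```

```text
[0.6301 0.1823 0.2791]
[[-0.2026 -0.2495]
 [-0.4311  0.0649]
 [-0.5424 -0.9766]
 [-0.1367  0.5219]]
[[-0.1369 -0.4259]
 [ 0.1322  0.2769]
 [-0.1775 -0.1421]
 [-0.4836 -0.2144]
 [ 0.2209  0.4535]
 [-0.3109 -0.1638]
 [-0.3128 -0.0405]]
```

```bash
python3 -m crank '[[[0,0,-0.3],[0,0,0],-1],[[0,0,-0.45],[0,0,0],-1],[[0,0,-0.45],[0,0,0],-1],[[0.3,0,0],[0,0,-0.0068],-1],[[0.6,0,0],[0,0,-0.0136],-1]]' 20
python3 -m crank '[[[0.6,0,0],[0,0,-0.0136],-1],[[0.6,0,0],[0,0,-0.0136],-1],[[0.6,0,0],[0,0,-0.0136],-1],[[0.6,0,0],[0,0,-0.0136],-1],[[0.6,0,0],[0,0,-0.0136],-1]]'
python3 -m crank '[[[0.6,0,0],[0,0,-0.0136],-1],[[0.6,0,0],[0,0,-0.0136],-1],[[0.6,0,0],[0,0,-0.0136],-1],[[0.6,0,0],[0,0,-0.0136],-1],[[0.6,0,0],[0,0,-0.0136],-1]]'
python3 -m crank '[[[0.6,0,0],[0,0,-0.0136],-1],[[0.6,0,0],[0,0,-0.0136],-1],[[0.6,0,0],[0,0,-0.0136],-1],[[0.6,0,0],[0,0,-0.0136],-1],[[0.6,0,0],[0,0,-0.0136],-1]]'
cat >> h.py <<'E'
V=[.6301,.1823,.2791]
def need(d,roll=0.,v=V):
    s=robot.read_state();T=toolT(s);p,n=target(v,d)
    y=R.from_euler('z',v[2]).as_matrix()@[.8660254,0,.5];z=-n
    G=np.c_[np.cross(y,z),y,z]@R.from_euler('z',roll).as_matrix()
    print('t',round(s['time_s'],2),'shift units',T[:3,:3].T@(p-T[:3,3])/.075,'turn units',R.from_matrix(T[:3,:3].T@G).as_rotvec()/(2*np.pi),'open',round(s['opening'],3),'F',np.array(s['wrist_force']),'pos',np.array(s['tool_pos']),'q',np.array(s['qpos']))
E
python3 -c "
from h import *
need(.14)"
```

```text
time_s: 0.65
tool_pos: [0.2263, -0.4771, 0.3363]
eef_rot: [0.001, 0.976, 0.22, -0.0]
wrist_force: [0.3, -0.3, -0.3]
opening: 0.141
finger_force: 0.0
time_s: 1.15
tool_pos: [0.4108, -0.3458, 0.3347]
eef_rot: [-0.0, 0.906, 0.424, -0.0]
wrist_force: [0.8, -1.1, 0.4]
opening: -0.0
finger_force: 0.0
time_s: 1.65
tool_pos: [0.5226, -0.1523, 0.3347]
eef_rot: [-0.0, 0.795, 0.606, -0.0]
wrist_force: [0.7, -0.4, 0.3]
opening: 0.001
finger_force: 0.0
time_s: 2.15
tool_pos: [0.5442, 0.0701, 0.3347]
eef_rot: [-0.0, 0.649, 0.761, -0.0]
wrist_force: [0.8, 0.2, -0.1]
opening: 0.001
finger_force: 0.0
t 2.15 shift units [1.1839 0.4426 1.6722] turn units [-0.0834  0.005  -0.0186] open 0.001 F [ 0.8408  0.1901 -0.0741] pos [0.5442 0.0701 0.3347] q [ 0.1281  0.1925  0.236   1.6152 -0.      1.5394]
```

```bash
python3 -m crank '[[[0.2,0.05,0.1],[-0.0167,0.001,-0.0037],-1],[[0.25,0.05,0.15],[-0.0167,0.001,-0.0037],-1],[[0.25,0.05,0.15],[-0.0167,0.001,-0.0037],-1],[[0.25,0.05,0.1],[-0.0167,0.001,-0.0037],-1],[[0.2,0.05,0.1],[-0.0167,0.001,-0.0037],-1]]'
python3 -c "
from h import *
need(.14)"
```

```text
time_s: 2.65
tool_pos: [0.5528, 0.1594, 0.2958]
eef_rot: [0.158, 0.582, 0.77, 0.209]
wrist_force: [0.6, 0.4, -0.4]
opening: -0.003
finger_force: 0.0
t 2.65 shift units [ 0.0093 -0.4606  1.0676] turn units [ 0.0009  0.0002 -0.0004] open -0.003 F [ 0.5833  0.3949 -0.4429] pos [0.5528 0.1594 0.2958] q [ 0.2821 -0.1893 -0.3612  0.8693 -0.0026  1.5757]
```

```bash
python3 -m crank '[[[0,-0.15,0.27],[0,0,0],-1],[[0.01,-0.16,0.4],[0,0,0],-1],[[0,-0.15,0.4],[0,0,0],-1],[[0,0,0],[0,0,0],-1],[[0,0,0],[0,0,0],-1]]'
python3 - <<'E'
from h import *
need(.14)
T=toolT(robot.read_state());im=robot.grab_frame('wrist');cv2.imwrite('pics/w1.png',im)
C=robot.camera_params('wrist');c2w=T@C['T_tool_cam']
Rb=R.from_euler('z',V[2]).as_matrix();W=lambda A:np.array(A)@Rb.T+[V[0],V[1],0]
a=np.linspace(0,2*np.pi,60)
U=np.array([.866,0,.5]);Y=np.array([0,1,0])
c=lambda r,d:[F+d*N+r*(np.cos(t)*U+np.sin(t)*Y) for t in a]
o=im.copy()
for A,k in((c(.02,.031),(255,0,0)),(c(.021,.003),(0,120,0)),([[.075,.06,.132],[.075,-.06,.132],[-.075,-.06,.045],[-.075,.06,.045],[.075,.06,.132]],(255,0,255))):
    cv2.polylines(o,[np.round(proj(W(A),C,c2w)*8).astype(int)],False,k,1,cv2.LINE_AA,3)
cv2.imwrite('pics/w1o.png',o)
E
```

```text
time_s: 3.15
tool_pos: [0.5627, 0.1619, 0.2091]
eef_rot: [0.156, 0.583, 0.77, 0.207]
wrist_force: [0.6, -0.7, -0.0]
opening: -0.003
finger_force: 0.0
t 3.15 shift units [0.0135 0.0055 0.0011] turn units [ 0.0001  0.0003 -0.0006] open -0.003 F [ 0.5729 -0.7372 -0.0227] pos [0.5627 0.1619 0.2091] q [ 0.2818 -0.1496 -0.517   0.6795 -0.0033  1.5768]
```

View pics/w1o.png

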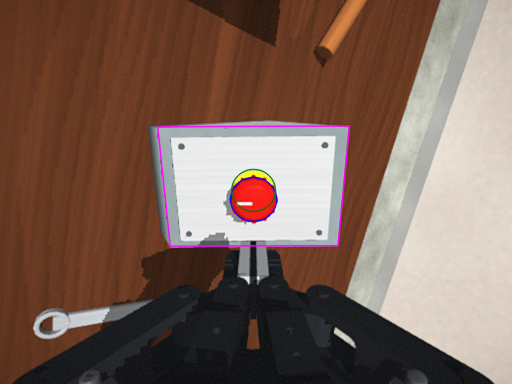

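The wrist overlay fits: the projected head and face outlines land on the head at (254,199) and on the box. Now the press, stopping just short of contact first.

```bash
python3 -m crank '[[[0.01,0.005,0.3],[0,0,-0.0005],-1],[[0,0,0.4],[0,0,0],-1],[[0,0,0.3],[0,0,0],-1],[[0,0,0.12],[0,0,0],-1],[[0,0,0],[0,0,0],-1]]'
python3 -c "
from h import *
need(.0425)"
python3 -m crank '[[[0,0,0.03],[0,0,0],-1],[[0,0,0.03],[0,0,0],-1],[[0,0,0.02],[0,0,0],-1],[[0,0,0.02],[0,0,0],-1],[[0,0,0],[0,0,0],-1]]'
python3 -c "
from h import *
need(.0425)"
```

```text
time_s: 3.7
tool_pos: [0.6042, 0.1744, 0.1371]
eef_rot: [0.157, 0.582, 0.771, 0.207]
wrist_force: [0.5, 0.4, -0.1]
opening: 0.001
finger_force: 0.0
t 3.7 shift units [ 0.0067 -0.0143  0.1809] turn units [ 0.0002  0.0003 -0.0001] open 0.001 F [ 0.5184  0.3558 -0.1451] pos [0.6042 0.1744 0.1371] q [ 0.2827 -0.0259 -0.5707  0.5009 -0.0038  1.5745]
time_s: 4.2
tool_pos: [0.6078, 0.1755, 0.1313]
eef_rot: [0.157, 0.581, 0.771, 0.208]
wrist_force: [-0.2, -0.4, 3.1]
opening: -0.0
finger_force: 1.3
t 4.2 shift units [ 0.0059 -0.0193  0.0885] turn units [ 0.0006  0.0003 -0.0001] open -0.0 F [-0.2363 -0.4486  3.1062] pos [0.6078 0.1755 0.1313] q [ 0.2827 -0.0154 -0.5751  0.484  -0.0037  1.5744]
```

```bash
python3 -m crank '[[[0,0,0.03],[0,0,0],-1],[[0,0,0.02],[0,0,0],-1],[[0,0,0.015],[0,0,0],-1],[[0,0,0.01],[0,0,0],-1],[[0,0,0],[0,0,0],-1]]'
python3 -c "
from h import *
need(.0425)"
python3 -m crank '[[[0,0,0.013],[0,0,0],-1],[[0,0,0],[0,0,0],-1],[[0,0,0],[0,0,0],-1],[[0,0,0],[0,0,0],-1],[[0,0,0],[0,0,0],-1]]'
python3 -c "
from h import *
need(.0425)"
```

```text
time_s: 4.7
tool_pos: [0.6103, 0.1762, 0.1256]
eef_rot: [0.157, 0.582, 0.771, 0.207]
wrist_force: [0.2, -0.2, 3.3]
opening: 0.001
finger_force: 1.7
t 4.7 shift units [ 0.0058 -0.0112  0.0057] turn units [ 0.0004  0.0003 -0.0001] open 0.001 F [ 0.2285 -0.1721  3.2956] pos [0.6103 0.1762 0.1256] q [ 0.2827 -0.0054 -0.578   0.4723 -0.0037  1.5744]
time_s: 5.2
tool_pos: [0.6107, 0.1763, 0.1248]
eef_rot: [0.157, 0.582, 0.771, 0.207]
wrist_force: [0.1, 0.0, 5.4]
opening: -0.001
finger_force: 2.2
t 5.2 shift units [ 0.0057 -0.0106 -0.0059] turn units [ 0.0004  0.0003 -0.0001] open -0.001 F [0.1074 0.0204 5.3861] pos [0.6107 0.1763 0.1248] q [ 0.2827 -0.004  -0.5785  0.4705 -0.0037  1.5744]
```

```bash
python3 -m crank '[[[0,0,0.013],[0,0,0],-1],[[0,0,0],[0,0,0],-1],[[0,0,0],[0,0,0],-1],[[0,0,0],[0,0,0],-1],[[0,0,0],[0,0,0],-1]]'
python3 -m crank '[[[0,0,0.013],[0,0,0],-1],[[0,0,0],[0,0,0],-1],[[0,0,0],[0,0,0],-1],[[0,0,0],[0,0,0],-1],[[0,0,0],[0,0,0],-1]]'
python3 -c "
from h import *
need(.0425)"
```

```text
time_s: 5.7
tool_pos: [0.611, 0.1764, 0.1247]
eef_rot: [0.157, 0.582, 0.771, 0.207]
wrist_force: [-6.1, -2.4, 10.8]
opening: -0.0
finger_force: 6.2
time_s: 6.2
tool_pos: [0.6112, 0.1764, 0.1246]
eef_rot: [0.157, 0.582, 0.771, 0.207]
wrist_force: [-12.6, -3.7, 17.4]
opening: -0.0
finger_force: 10.5
t 6.2 shift units [ 0.006  -0.0162 -0.0119] turn units [ 0.0005  0.0003 -0.0001] open -0.0 F [-12.6039  -3.6501  17.3567] pos [0.6112 0.1764 0.1246] q [ 0.2826 -0.0033 -0.5787  0.4686 -0.0037  1.5743]
```

Against the stop at 22 N, so I back off 60 mm, open and wait.

```bash
python3 -m crank '[[[0,0,-0.1],[0,0,0],-1],[[0,0,-0.2],[0,0,0],-1],[[0,0,-0.25],[0,0,0],-1],[[0,0,-0.25],[0,0,0],-1],[[0,0,0],[0,0,0],-1]]'
python3 -m crank '[[[0,0,0],[0,0,0],1],[[0,0,0],[0,0,0],1],[[0,0,0],[0,0,0],1],[[0,0,0],[0,0,0],1],[[0,0,0],[0,0,0],1]]'
python3 -m crank '[[[0,0,0],[0,0,0],1],[[0,0,0],[0,0,0],1],[[0,0,0],[0,0,0],1],[[0,0,0],[0,0,0],1],[[0,0,0],[0,0,0],1]]'
python3 -m crank '[[[0,0,0],[0,0,0],1],[[0,0,0],[0,0,0],1],[[0,0,0],[0,0,0],1],[[0,0,0],[0,0,0],1],[[0,0,0],[0,0,0],1]]'
cat > look.py <<'E'
from h import *
import sys
need(.015)
C=robot.camera_params('scene');i=robot.grab_frame('scene');j=robot.grab_frame('wrist')
f=cv2.resize(i[205:255,255:320],None,fx=6,fy=6,interpolation=cv2.INTER_CUBIC)
g=cv2.resize(cv2.imread('pics/scene0.png')[205:255,255:320],None,fx=6,fy=6,interpolation=cv2.INTER_CUBIC)
k=cv2.resize(j,(400,300))
o=np.zeros((600,790,3),np.uint8);o[:300,:390]=f;o[300:,:390]=g;o[:300,390:]=k[:,:400]
cv2.imwrite(f'pics/{sys.argv[1]}.png',o)
for q in(i,cv2.imread('pics/scene0.png')):
    h=cv2.cvtColor(q,cv2.COLOR_BGR2HSV)[205:255,265:310]
    m=((h[...,0]<6)|(h[...,0]>172))&(h[...,1]>170)&(h[...,2]>110)
    y,x=np.nonzero(m);print('red scene',x.mean()+265,y.mean()+205,y.min()+205,m.sum())
E
python3 look.py l1
```

```text
time_s: 6.7
tool_pos: [0.582, 0.1682, 0.1759]
eef_rot: [0.157, 0.582, 0.771, 0.207]
wrist_force: [-0.3, -0.8, 0.7]
opening: 0.001
finger_force: 0.0
time_s: 7.2
tool_pos: [0.5823, 0.1683, 0.1741]
eef_rot: [0.157, 0.582, 0.771, 0.206]
wrist_force: [0.4, 0.9, -1.1]
opening: 0.847
finger_force: 0.0
time_s: 7.7
tool_pos: [0.5824, 0.1683, 0.1748]
eef_rot: [0.157, 0.582, 0.771, 0.207]
wrist_force: [0.5, -0.9, -0.3]
opening: 1.004
finger_force: 0.0
time_s: 8.2
tool_pos: [0.5824, 0.1683, 0.1748]
eef_rot: [0.157, 0.582, 0.771, 0.207]
wrist_force: [-0.1, -0.2, -0.5]
opening: 1.002
finger_force: 0.0
t 8.2 shift units [ 0.0062 -0.0065  1.133 ] turn units [ 0.0003  0.0003 -0.0001] open 1.002 F [-0.1367 -0.1936 -0.5179] pos [0.5824 0.1683 0.1748] q [ 0.2831 -0.0938 -0.547   0.5924 -0.0039  1.5748]
red scene 286.02564102564105 225.01282051282053 221 78
red scene 285.54255319148933 221.93617021276594 216 94
```

View pics/l1.png

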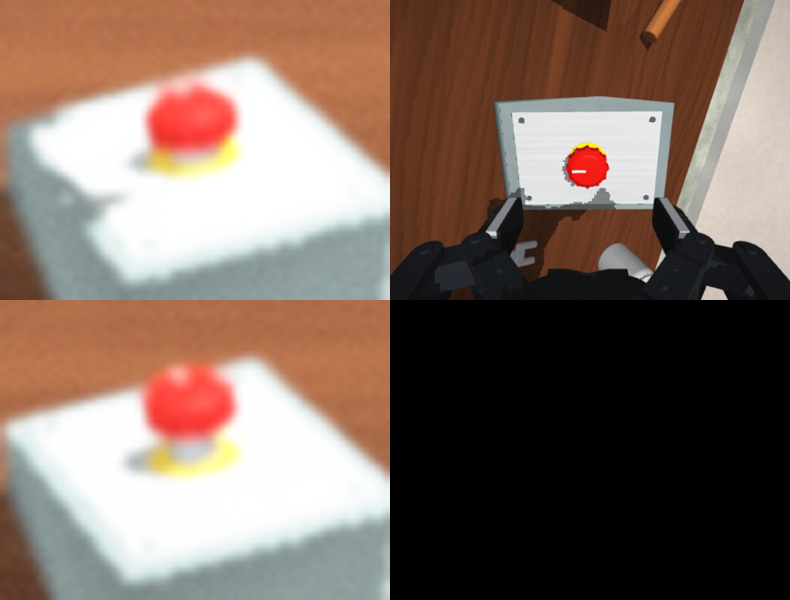

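In the scene crop the head sits clearly lower than before and shows no stem. It has stayed caught for about 1.5 s untouched. The wrist view has it centred between the open jaws. Next I advance and grip the rim.

```bash
python3 -m crank '[[[0.006,-0.006,0.2],[0,0,0],1],[[0,0,0.3],[0,0,0],1],[[0,0,0.3],[0,0,0],1],[[0,0,0.2],[0,0,0],1],[[0,0,0.08],[0,0,0],1]]' 30
python3 -c "
from h import *
need(.018)"
python3 -m crank '[[[0,0,0],[0,0,0],0.3],[[0,0,0],[0,0,0],0.1],[[0,0,0],[0,0,0],0],[[0,0,0],[0,0,0],-0.1],[[0,0,0],[0,0,0],-0.3]]' 30
python3 -c "
from h import *
need(.018)"
```

```text
time_s: 8.8
tool_pos: [0.6207, 0.1795, 0.1025]
eef_rot: [0.156, 0.582, 0.771, 0.206]
wrist_force: [-1.1, 0.5, 0.5]
opening: 0.999
finger_force: 0.0
t 8.8 shift units [ 0.0007  0.0172 -0.0076] turn units [-0.0001  0.0003 -0.0001] open 0.999 F [-1.0799  0.5474  0.4898] pos [0.6207 0.1795 0.1025] q [ 0.2834  0.0362 -0.5894  0.4225 -0.0041  1.575 ]
time_s: 9.3
tool_pos: [0.6209, 0.1796, 0.1051]
eef_rot: [0.157, 0.582, 0.771, 0.207]
wrist_force: [-2.6, -1.5, 1.6]
opening: 0.447
finger_force: 29.7
t 9.3 shift units [ 0.0003 -0.0034  0.0219] turn units [ 0.0004  0.0003 -0.0001] open 0.447 F [-2.6207 -1.5071  1.59  ] pos [0.6209 0.1796 0.1051] q [ 0.2834  0.0326 -0.5883  0.424  -0.0041  1.575 ]
```

```bash
python3 -m crank '[[[0,0,0],[0,0,0.02],-0.3],[[0,0,0],[0,0,0.022],-0.3],[[0,0,0],[0,0,0.022],-0.3],[[0,0,0],[0,0,0.022],-0.3],[[0,0,0],[0,0,0.022],-0.3]]'
python3 -m crank '[[[0,0,0],[0,0,0.016],-0.3],[[0,0,0],[0,0,0],-0.3],[[0,0,0],[0,0,0],-0.3],[[0,0,0],[0,0,0],-0.3],[[0,0,0],[0,0,0],-0.3]]'
python3 -c "
from h import *
need(.018)
print(robot.read_state()['ft_torque'])"
python3 -m crank '[[[0,0,0],[0,0,0],1],[[0,0,0],[0,0,0],1],[[0,0,0],[0,0,0],1],[[0,0,0],[0,0,0],1],[[0,0,0],[0,0,0],1]]'
python3 -m crank '[[[0,0,0],[0,0,0],1],[[0,0,-0.2],[0,0,0],1],[[0,0,-0.3],[0,0,0],1],[[0,0,-0.4],[0,0,0],1],[[0,0,-0.4],[0,0,0],1]]'
python3 look.py l2
```

```text
time_s: 9.8
tool_pos: [0.6213, 0.1795, 0.1053]
eef_rot: [0.079, 0.806, 0.531, 0.248]
wrist_force: [-2.6, -1.0, 3.5]
opening: 0.446
finger_force: 29.7
time_s: 10.3
tool_pos: [0.6215, 0.1795, 0.105]
eef_rot: [0.067, 0.831, 0.492, 0.251]
wrist_force: [-0.9, -1.4, 2.9]
opening: 0.448
finger_force: 29.7
t 10.3 shift units [-0.0037 -0.0091  0.0166] turn units [ 0.0006  0.0002 -0.1239] open 0.448 F [-0.8795 -1.4369  2.8508] pos [0.6215 0.1795 0.105 ] q [ 0.2832  0.0336 -0.5879  0.423  -0.0045  2.3531]
[-0.4559  0.1647 -0.1962]
time_s: 10.8
tool_pos: [0.6209, 0.1797, 0.1042]
eef_rot: [0.067, 0.831, 0.492, 0.251]
wrist_force: [0.3, 0.7, -0.5]
opening: 1.001
finger_force: 0.0
time_s: 11.3
tool_pos: [0.5732, 0.1662, 0.1892]
eef_rot: [0.067, 0.831, 0.492, 0.25]
wrist_force: [-0.4, -0.3, 0.4]
opening: 1.0
finger_force: 0.0
t 11.3 shift units [0.0054 0.0049 1.3627] turn units [ 0.0002  0.0002 -0.1241] open 1.0 F [-0.4105 -0.324   0.4229] pos [0.5732 0.1662 0.1892] q [ 0.2843 -0.1191 -0.5361  0.6296 -0.0045  2.3548]
red scene 285.5 222.0681818181818 216 88
red scene 285.54255319148933 221.93617021276594 216 94
```

View pics/l2.png

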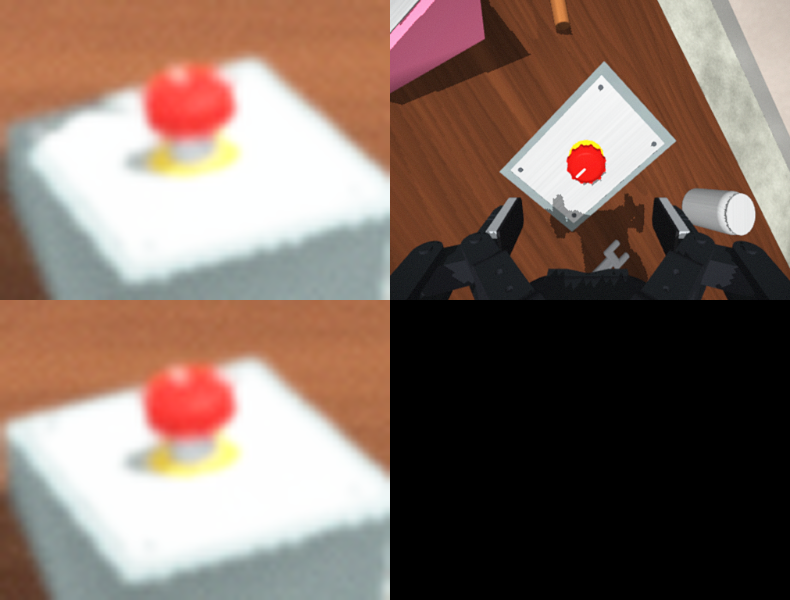

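The mushroom stands fully out again: its red centroid is (285.5, 222.1), against (285.5, 221.9) at the start. Its white mark is turned back with the box, and the gripper is clear. I'm handing the job in.

```bash
python3 -m crank '[[[0,0,-0.3],[0,0,0],1],[[0,0,-0.2],[0,0,0],1],[[0,0,0],[0,0,0],1],[[0,0,0],[0,0,0],1],[[0,0,0],[0,0,0],1]]'; python3 -c "
from cell import robot
print(robot.finish_job())"
```

```text
time_s: 11.9
tool_pos: [0.5557, 0.1612, 0.2196]
eef_rot: [0.066, 0.831, 0.492, 0.25]
wrist_force: [0.0, -0.7, -0.1]
opening: 0.996
finger_force: 0.0
the job is handed in; nothing more can be done
None
```

The emergency stop passed its test and the job is handed in at 11.9 s: the mushroom caught when pressed, stayed down untouched for about 1.5 s, and after a clockwise twist of about 0.78 rad stood fully out again, with the other box, tools and tin not touched.

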